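# Empty the failed-print skip

## Task

Push the tipping skip over past its catch until it is fully tipped and dumps all three failed prints into the scrap tray. Then ease the empty skip back upright under control, without letting it drop back by itself, and press it home so that its catch clicks in again. Leave the prints in the tray, and do not disturb the spool, bottle, scraper and tower standing around.

Things in the scene. Friction and masses are not known exactly. Their poses are not given: they have to be found in the camera images.
- skip (a joint): Tilt of the grey sheet-steel skip (empty about 1 kg), rad: 0 = upright, mouth up, in its catch; 1.8 = fully tipped over the tray, against its stop. Catch: breaking out takes 5 to 20 N at the rim, resistance drops at about 0.15. Coming back slowly it rests on the catch near 0.2, and needs a firm extra 3 to 12 N at the rim to click home to 0.
- skip_hinge (a point): Middle of the level hinge axis, 170 mm above the table, parallel to the cradle's y; the skip tips towards the cradle's +x. Beyond its balance point, near 0.75 rad, the skip falls over by its own weight; before it, it falls back towards upright; hinge friction lets it stand still within about 0.12 rad of that point.
- skip_rim (a point): Middle of the rolled rim on top of the skip's flat back wall: round bar 14 mm thick, 180 mm long, along the cradle's y. Moves with the skip, 122 mm from the hinge axis (upright: 85 mm behind, 88 mm above it). Free above and on both sides: it can be pushed from behind or in front, or straddled by fingers from above while tipped less than about 0.9 rad.
- skip_lip (a point): Middle of the pouring lip, the skip's front edge (upright: 71 mm ahead of and 75 mm above the hinge). The skip upright, from the hinge: back wall 4 mm thick, 85 mm behind, from 24 mm below to 88 mm above; floor 20 mm below; front slopes from 10 mm behind the hinge at the floor up to the lip; side walls 88 mm either side.
- cradle: Fixed dark steel stand of the skip. Origin on the table right below the middle of the hinge axis; x points to the side to which the skip tips (to the tray), y along the hinge, z up. Its side plates stand at y = +-108 mm (8 mm thick), from x = -88 to +24 mm, up to 184 mm high.
- tray: Fixed black open scrap tray in front of the cradle, 220 mm (x) by 250 mm (y), walls 70 mm high and 4 mm thick. Origin at the centre of its underside.
- vase_a: white printed vase, 70 mm tall, 48 mm across the foot, waist 39 mm, about 50 g, starts standing in the skip; origin at the centre of its foot, z along its axis
- vase_b: white printed vase, 70 mm tall, 48 mm across the foot, waist 39 mm, about 50 g, starts standing in the skip; origin at the centre of its foot, z along its axis (same as the other)
- stairs: white printed flight of four steps, 40 mm wide (x), 46 mm deep (y), 62 mm tall, about 60 g, starts in the skip beside the vases; origin at the centre of its underside
- spool: bystander: filament spool lying flat, 200 mm across, 62 mm high; origin at the centre of its underside
- cleaner: bystander: grey bottle, 64 mm across, 150 mm tall; origin at the centre of its underside
- scraper: bystander: spatula-like scraper lying flat along its x axis; origin at its underside
- tower: bystander: white printed open tower, 58 mm square, 84 mm tall; origin at the centre of its underside
Not all that is in view belongs to the job. What is shaped like the vase_b but yellow is not meant.

How it is judged:
By the outcome, as a careful person would: the job done as asked, in the order asked, and still so for the second after the job is handed in, with the robot touching nothing.
It also fails if it takes over 67 s, if anything falls off the work surface, if the arm or the gripper's body presses on something with over 40 N, if the wrist force passes 120 N, or if a joint passes its speed limit or range.

## Robot

A 7-joint arm with a two-finger parallel gripper is mounted at the origin on the work surface. World frame = base frame: x ahead of the robot, y to its left, z up, the work surface at z = 0. Lengths are in mm, angles in rad, forces in N, time in s.
With the tool pointing down it reaches from about 400 to 850 mm from the base axis. Payload 6.9 kg.
Tool frame: the origin (TCP) lies at the very end of the fingers, on their centre line; the grasp point (between the pads) lies 19 mm behind it (arm.tcp_to_grasp is the distance from the TCP to the grasp point, in mm); z points along the fingers, y is the direction in which the jaws open and shut (so a half turn about z gives the same grasp; the last joint's range is limited). The gripper opens to 85 mm and grips with 20 to 120 N. Pads are 22 mm wide; open, the fingers measure 114 mm over their backs; the gripper's body (76 mm by 85 mm) begins 54 mm behind the grasp point. The pads swing forward as they close: fully open they stand 13 mm farther back than shut.
Start: joints at [-1.157, 0.507, -0.238, 1.5, 0.126, 1.149, -0.155], TCP at [189.966, 595.419, 231.275] pointing down, gripper open.
Joint ranges: [-3.08, 3.08], [-0.24, 2.05], [-1.43, 1.35], [0, 2.5], [-1.52, 4.66], [0.17, 1.96], [-2.89, 2.89]. Speed limits (rad/s): [2.39, 2.39, 3.14, 3.14, 3.14, 3.14, 3.14].

## Interface

Orientations are given as a unit quaternion [w, x, y, z].
In Python, from workcell import arm, viewer gives the robot as it stands.
- The arm moves only by the tool step_arm, never from a script. Its argument "motion" is a list of rows, each a list of 3 entries, a list of its own where there are three numbers: the shift along the world's x, y, z in mm, then the turn about the world's z in degrees, then the opening in per cent of the stroke, from 0 (shut) to 100 (fully open). In form: [[[x, y, z], twist, grip], ...]. A call has 1 to 20 rows; each row is the pose to reach, as a shift and turn from the pose commanded when the call began; what a row does not reach only later rows make up. A row lasts 1/10 s, in which the tool goes at most 50 mm and 8.59 degrees, less where a joint would pass 70% of its speed; a pose out of reach is approached as far as the arm can. A call with a gripper value outside its range is refused whole. The fingers move at their own pace and stop on an object; "newtons" is the grip in N (left out, the last holds). Time passes only in rows, so rows that repeat a pose let the fingers close. It gives the time, the measured TCP pose, the force and the opening at its end, in the units of the state.
- arm.state(): the state, without advancing time (a new reading comes with each control period).
- viewer.camera(name): name is "side" or "top" or "wrist"; returns the picture (400x640x3 uint8, red, green, blue); there is no depth.
- viewer.calibration(name): a dict with "K" (3x3 intrinsics, pixels), "xyz" and "rotation" of the camera in the world; the wrist camera has in their place "T_tool_cam" (4x4, takes a point from camera to tool coordinates, whose origin is the TCP and whose axes are the flange's). Camera axes: x right, y down, z forward; pixel columns grow to the right and rows downward; lengths in mm; the calibration is good to about 2 mm. The wrist camera is an equidistant fisheye: a pixel r from the principal point sees the ray r / f radians off the axis. A picture is of the moment at which its call begins: read the wrist's pose just before it. calibration takes no time and is no camera call.
- arm.sign_off(): hands the job in, once; it reports no verdict.
The state is a dict: "time": time; "qpos": joint angles; "qvel": joint speeds; "effort": joint torques, N m; "tool_pos": TCP position; "orientation": TCP orientation; "ft_force": force on the tool from outside, world axes, zero at the start; "wrist_torque": the same for the moment, N m; "grip_width": finger opening in mm.
Only numpy, scipy, OpenCV 4.12 (cv2) and the standard library are available. Lean on these libraries where they do the work, as an engineer would, in place of code of your own. Each camera call takes 0.05 s, during which the arm holds its last target. There are 200 camera calls.

## Working session

There is one attempt and no reset: what is moved stays moved. The work goes in short steps, Python scripts to look and compute and a tool call to move; the robot and the scene stay as the last step left them, time stands still between calls to the robot, and variables do not carry over. Pictures are saved under pics/ and viewed, about 8 in all and at most 12, crops included, and the job is handed in when it is done.

Besides the shell and the picture viewer there is one more tool, called after ">>>" as name([rows], argument=value, ...), one row to a line, values as JSON. step_arm: Moves the arm, as the interface text tells. Its arguments: {"type":"object","properties":{"motion":{"type":"array"},"newtons":{"type":"number"}},"required":["motion"]}

```bash
mkdir -p pics; python3 - <<'E'
from workcell import arm, viewer
import cv2
for n in("top","side"):
    cv2.imwrite(f"pics/{n}0.png",viewer.camera(n)[:,:,::-1]); c=viewer.calibration(n); print(n,c)
print(viewer.calibration("wrist")); print(arm.state())
E
```

```text
top {'K': array([[405.1014663 ,   0.        , 318.30733904],
       [  0.        , 405.1014663 , 194.840067  ],
       [  0.        ,   0.        ,   1.        ]]), 'xyz': array([ 442.15209606,   37.10946654, 1361.24252162]), 'rotation': array([-0.01944234,  0.71192716, -0.70069913,  0.04245525])}
side {'K': array([[423.49913483,   0.        , 321.61654813],
       [  0.        , 423.49913483, 209.04640249],
       [  0.        ,   0.        ,   1.        ]]), 'xyz': array([  462.76384425, -1235.01338943,   992.30248844]), 'rotation': array([-0.47279077,  0.88017627, -0.03385723,  0.02474484])}
{'K': array([[309.70691629,   0.        , 316.47045934],
       [  0.        , 309.70691629, 197.7481552 ],
       [  0.        ,   0.        ,   1.        ]]), 'T_tool_cam': array([[ 1.31827537e-03, -9.57483288e-01, -2.88485730e-01,
         7.27582781e+01],
       [ 9.99999002e-01,  1.11571296e-03,  8.66585488e-04,
         5.35917314e-01],
       [-5.07873855e-04, -2.88486584e-01,  9.57483803e-01,
        -1.43873608e+02],
       [ 0.00000000e+00,  0.00000000e+00,  0.00000000e+00,
         1.00000000e+00]])}
{'time': 0.1, 'qpos': array([-1.15646473,  0.50824291, -0.23754976,  1.50101896,  0.12570324,
        1.14886782, -0.15480464]), 'qvel': array([ 0.0011098 , -0.00264559,  0.00046316, -0.00412089,  0.00020788,
        0.00203088, -0.00099451]), 'effort': array([-4.48743784e-03, -6.21837187e+01, -2.19433442e+00, -2.50206524e+01,
        1.25918791e-02,  7.80053961e-03,  3.88899673e-05]), 'tool_pos': array([189.89417393, 595.00067864, 230.52876307]), 'orientation': array([-1.10140659e-04,  1.53791577e-01,  9.88103007e-01, -7.66048200e-04]), 'ft_force': array([-1.0323178 , -0.20488679, -0.39966532]), 'wrist_torque': array([-0.02672162, -0.00192017, -0.00531891]), 'grip_width': 85.23303809453185}
```

View pics/top0.png

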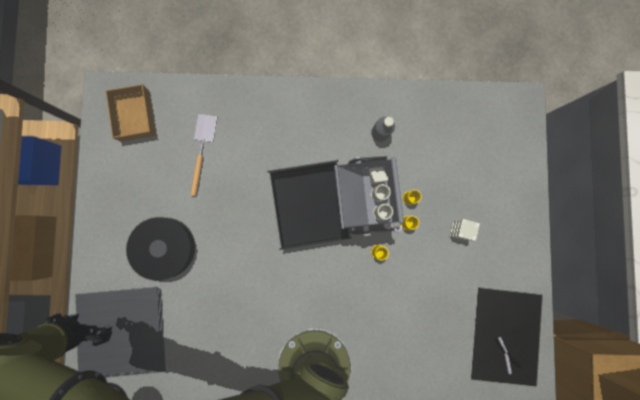

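View pics/side0.png

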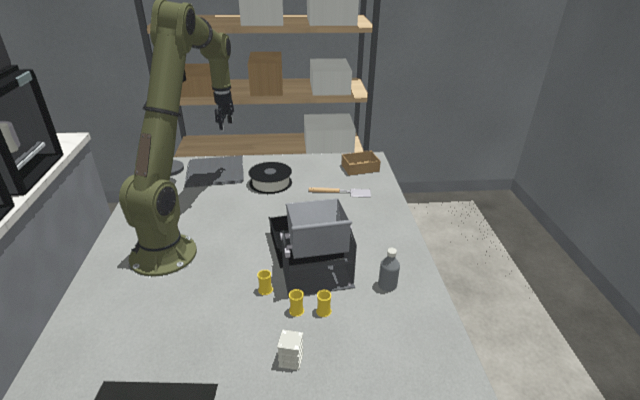

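The top view shows the tray at about (310,205), with the skip to its right and the rim near column 398. World +y runs left in the image, so the skip tips roughly towards +y. I'll zoom in to measure the cradle.

```bash
python3 - <<'E'
import cv2
i=cv2.imread("pics/top0.png")[145:260,260:420]
cv2.imwrite("pics/topz.png",cv2.resize(i,None,fx=5,fy=5,interpolation=cv2.INTER_CUBIC))
E
```

```text
(no output)
```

View pics/topz.png

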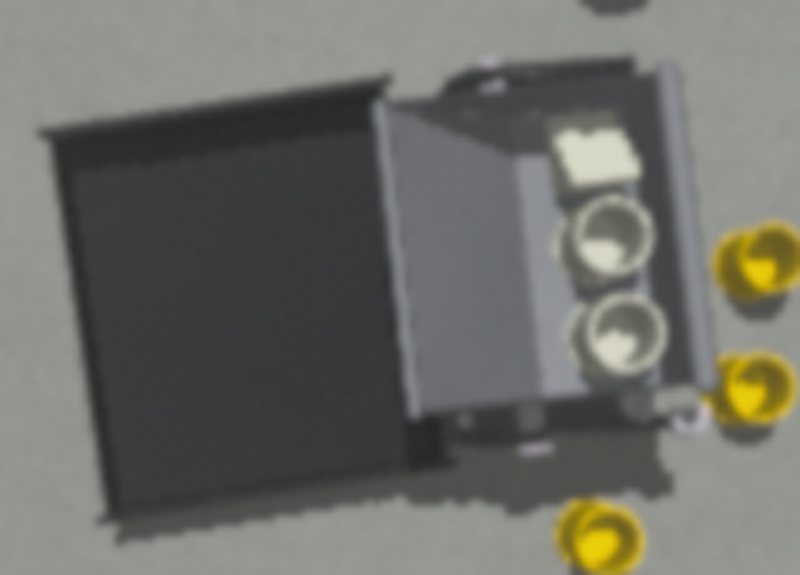

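```bash
cat > h.py <<'E'
import numpy as np
from scipy.spatial.transform import Rotation as R
def px2w(cal,u,v,z):
    q=cal["rotation"]; r=R.from_quat([q[1],q[2],q[3],q[0]]).as_matrix()
    d=r@np.linalg.inv(cal["K"])@np.array([u,v,1.]); o=cal["xyz"]
    return o+d*(z-o[2])/d[2]
E
python3 - <<'E'
from h import *
from workcell import arm, viewer
c=viewer.calibration("top")
P={k:px2w(c,260+a/5,145+b/5,z) for k,(a,b,z) in dict(rimfar=(667,62,258),rimnear=(708,390,258),lipfar=(380,100,245),lipnear=(415,415,245),t1=(45,132,70),t2=(388,78,70),t3=(110,520,70),y1=(770,260,70),y2=(758,388,70),y3=(610,538,70)).items()}
for k,v in P.items(): print(k,v.round(1))
r=P['rimfar']-P['rimnear'];l=P['lipfar']-P['lipnear'];print(np.linalg.norm(r),np.linalg.norm(l))
for e in(r,l,P['t1']-P['t2'],P['t1']-P['t3']):print(np.degrees(np.arctan2(e[1],e[0])))
rm=(P['rimfar']+P['rimnear'])/2;lm=(P['lipfar']+P['lipnear'])/2;print(rm,lm,np.linalg.norm((lm-rm)[:2]),np.degrees(np.arctan2(*(lm-rm)[1::-1])))
s=arm.state();q=s['orientation'];print(R.from_quat([q[1],q[2],q[3],q[0]]).as_matrix().round(3))
E
```

```text
rimfar [ 647.2 -205.1  258. ]
rimnear [ 465.9 -227.4  258. ]
lipfar [624.9 -46.7 245. ]
lipnear [450.  -67.9 245. ]
t1 [628.5 155.   70. ]
t2 [668.  -64.9  70. ]
t3 [382.4 108.   70. ]
y1 [ 554.3 -313.    70. ]
y2 [ 471.7 -304.7   70. ]
y3 [ 375.1 -209.3   70. ]
182.67254834482375 176.14696286843318
7.000178458171163
6.9033016684392905
100.1704790580781
10.819945301777137
[ 556.56816749 -216.2273679   258.        ] [537.44465034 -57.31200469 245.        ] 160.06186795299953 96.86184955427215
[[-0.953  0.304 -0.   ]
 [ 0.304  0.953 -0.001]
 [-0.    -0.002 -1.   ]]
```

>>> step_arm([
  [[0,0,50],0,60],
  [[0,0,100],8,60],
  [[20,-45,120],16,60],
  [[366,-805,120],24.7,60],
  [[366,-805,120],24.7,60],
  [[366,-805,120],24.7,60],
  [[366,-805,120],24.7,60],
  [[366,-805,120],24.7,60],
  [[366,-805,120],24.7,60],
  [[366,-805,120],24.7,60],
  [[366,-805,120],24.7,60],
  [[366,-805,120],24.7,60],
  [[366,-805,120],24.7,60],
  [[366,-805,120],24.7,60],
  [[366,-805,120],24.7,60],
  [[366,-805,120],24.7,60],
  [[366,-805,120],24.7,60],
  [[366,-805,120],24.7,60],
  [[366,-805,120],24.7,60],
  [[366,-805,120],24.7,60],
])

```text
time: 2.1
tool_pos: [556.2, -212.7, 350.6]
orientation: [-0.001, -0.06, 0.998, -0.0]
ft_force: [0.2, 0.1, 0.4]
grip_width: 51.0
```

```bash
cat >> h.py <<'E'
import cv2
def pose(s):
    q=s['orientation'];T=np.eye(4);T[:3,:3]=R.from_quat([q[1],q[2],q[3],q[0]]).as_matrix();T[:3,3]=s['tool_pos'];return T
def wpx2w(cal,s,u,v,z):
    K=cal["K"];x=(u-K[0,2])/K[0,0];y=(v-K[1,2])/K[1,1];t=np.hypot(x,y)
    d=np.array([np.sin(t)*x/t,np.sin(t)*y/t,np.cos(t)]);M=pose(s)@cal["T_tool_cam"]
    d=M[:3,:3]@d;o=M[:3,3];return o+d*(z-o[2])/d[2]
def w2wpx(cal,s,p):
    K=cal["K"];p=(np.linalg.inv(pose(s)@cal["T_tool_cam"])@np.r_[p,1])[:3]
    t=np.arctan2(np.hypot(*p[:2]),p[2]);a=np.arctan2(p[1],p[0]);return K[0,2]+K[0,0]*t*np.cos(a),K[1,2]+K[1,1]*t*np.sin(a)
E
python3 - <<'E'
from h import *
from workcell import arm, viewer
s=arm.state();i=viewer.camera("wrist")[:,:,::-1].copy();c=viewer.calibration("wrist")
for p in([647,-205,258],[466,-227,258],[556.5,-216,258],[546.4,-131,170]):
    u=w2wpx(c,s,p);print(u);cv2.circle(i,(int(u[0]),int(u[1])),3,(0,0,255),1)
cv2.imwrite("pics/w1.png",i)
E
```

```text
(np.float64(312.4402830858291), np.float64(294.67840501440384))
(np.float64(311.7576703244989), np.float64(82.77261088209633))
(np.float64(311.9570316441534), np.float64(199.27900923206985))
(np.float64(391.40587991190597), np.float64(176.00171508361703))
```

View pics/w1.png

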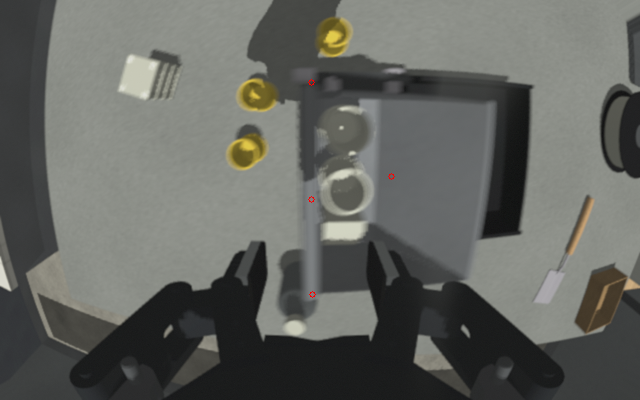

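The wrist view shows the rim as a vertical bar at column ~310, rows 85–295. My projected points land on it, so the estimate holds. Next I'll straddle the rim.

>>> step_arm([
  [[0,-2,-40],0,60],
  [[0,-2,-70],0,60],
  [[0,-2,-90],0,60],
  [[0,-2,-100],0,60],
  [[0,-2,-105],0,60],
  [[0,-2,-105],0,35],
  [[0,-2,-105],0,28],
  [[0,-2,-105],0,28],
  [[0,-2,-105],0,28],
], newtons=20)

```text
time: 3.05
tool_pos: [556.3, -211.7, 247.1]
orientation: [0.001, -0.061, 0.998, -0.0]
ft_force: [0.9, -0.4, 1.0]
grip_width: 24.2
```

>>> step_arm([
  [[0,4,1],0,28],
  [[-1,8,3],0,28],
  [[-1,12,6],0,28],
  [[-2,16,10],0,28],
  [[-2,20,13],0,28],
  [[-3,24,16],0,28],
  [[-4,29,19],0,28],
  [[-4,34,22],0,28],
  [[-5,40,25],0,28],
  [[-6,46,28],0,28],
  [[-6,52,30],0,28],
  [[-7,57,32],0,28],
  [[-7,57,32],0,28],
])

```text
time: 4.35
tool_pos: [549.0, -153.7, 279.2]
orientation: [0.0, -0.062, 0.998, -0.0]
ft_force: [-1.0, -2.4, 4.6]
grip_width: 24.1
```

```bash
python3 - <<'E'
from h import *
from workcell import arm, viewer
s=arm.state();print(s['tool_pos'],s['ft_force'],s['grip_width'])
w=viewer.camera("wrist")[:,:,::-1];t=viewer.camera("side")[:,:,::-1]
cv2.imwrite("pics/w2.png",np.hstack([cv2.resize(w,(480,300)),cv2.resize(t[160:320,210:420],(320,300))]))
E
```

```text
[ 549.04995681 -153.67411738  279.18550536] [-1.0410331  -2.351099    4.62253495] 24.108155111520073
```

View pics/w2.png

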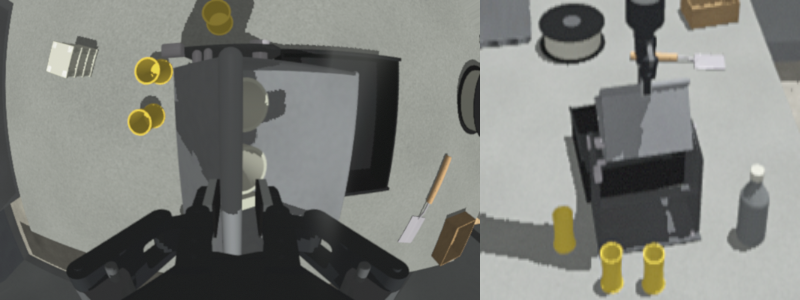

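>>> step_arm([
  [[-1,6,2],0,28],
  [[-1,12,4],0,28],
  [[-2,18,6],0,28],
  [[-3,24,8],0,28],
  [[-4,30,8],0,28],
  [[-4,36,9],0,28],
  [[-5,42,9],0,28],
  [[-6,48,9],0,28],
  [[-6,53,8],0,28],
  [[-7,58,7],0,28],
  [[-8,63,5],0,28],
  [[-8,68,4],0,28],
  [[-9,73,2],0,28],
])

```text
time: 5.75
tool_pos: [540.0, -81.0, 280.1]
orientation: [-0.0, -0.061, 0.998, 0.0]
ft_force: [0.2, 0.9, -0.4]
grip_width: 23.7
```

```bash
cat > look.py <<'E'
import sys
from h import *
from workcell import arm, viewer
s=arm.state();print(s['time'],s['tool_pos'],s['ft_force'],s['grip_width'])
w=viewer.camera("wrist")[:,:,::-1];t=viewer.camera("side")[:,:,::-1]
cv2.imwrite(f"pics/{sys.argv[1]}.png",np.hstack([cv2.resize(w,(480,300)),cv2.resize(t[160:320,210:420],(320,300))]))
E
python3 look.py w3
```

```text
5.75 [539.9657742  -81.03030875 280.09149042] [ 0.22371067  0.91616076 -0.39476572] 23.69421328842018
```

View pics/w3.png

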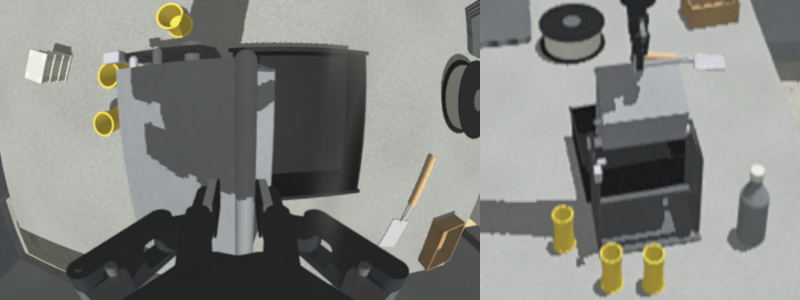

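The rim is still held between the fingers (bar at column ~245 in the picture) at about 1.2 rad. I'll lower it further and then let it go.

>>> step_arm([
  [[-1,5,-2],0,28],
  [[-1,10,-4],0,28],
  [[-2,15,-6],0,28],
  [[-2,20,-8],0,28],
  [[-3,25,-9],0,28],
  [[-3,30,-9],0,28],
  [[-4,35,-8],0,28],
  [[-5,40,-5],0,28],
  [[-5,40,20],0,28],
  [[-5,40,60],0,28],
  [[-5,40,90],0,28],
  [[-5,40,90],0,28],
  [[-5,40,90],0,0],
  [[-5,40,90],0,0],
  [[-5,40,90],0,0],
])

```text
time: 7.35
tool_pos: [534.5, -41.5, 369.2]
orientation: [-0.001, -0.061, 0.998, 0.0]
ft_force: [-0.7, -0.5, -0.7]
grip_width: 0.0
```

```bash
python3 look.py w4
```

```text
7.35 [534.49222962 -41.4548822  369.18081404] [-0.70608881 -0.53645754 -0.6940811 ] 0.046857741847923316
```

View pics/w4.png

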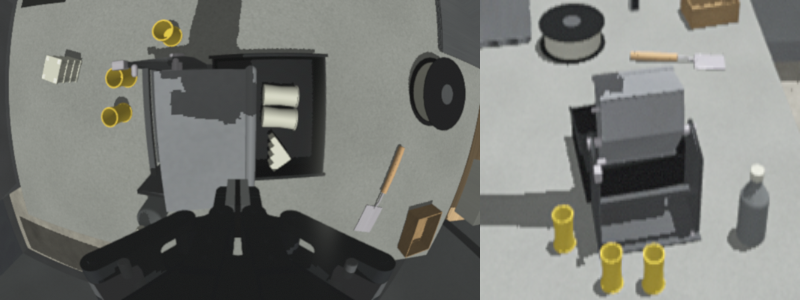

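```bash
python3 - <<'E'
from h import *
from workcell import arm, viewer
s=arm.state();c=viewer.calibration("wrist");i=cv2.imread("pics/w4.png")
d=np.array([-.122,.9925]);e=np.array([.9925,.122])
for th in(1.4,1.6,1.7,1.8,1.9):
    a=np.radians(134)-th
    print(th,[np.round(np.array(w2wpx(c,s,np.r_[np.array([546.4,-131])+d*122.3*np.cos(a)+e*k,170+122.3*np.sin(a)]))*.75) for k in(-85,0,50)])
g=i[:,:480].mean(2)
for r in(90,120,150,175):print(r,g[r,236:266].astype(int))
E
```

```text
1.4 [array([220.,  70.]), array([221., 148.]), array([222., 189.])]
1.6 [array([237.,  70.]), array([237., 144.]), array([237., 183.])]
1.7 [array([244.,  70.]), array([244., 142.]), array([243., 180.])]
1.8 [array([249.,  71.]), array([249., 140.]), array([248., 177.])]
1.9 [array([254.,  71.]), array([253., 138.]), array([252., 173.])]
90 [ 70  70  69  69  70  69  69  69  69  67  65  66  67  67  68  68  67  66
  66  64  57  47  47  47  45  34  54  88 126 166]
120 [129 138 137 137 136 136 137 136 132 118 110 118 125 131 137 136 131 125
 117 100  67  48  47  45  42  64 100 152 193 204]
150 [135 135 135 135 136 137 137 137 132 115 112 120 128 133 136 133 128 121
 109  78  53  46  47  46  46  47  46  46  46  46]
175 [139 137 137 137 137 137 137 137 131 113 114 123 129 134 135 131 125 115
  86  45  23  20  21  21  21  20  21  21  20  21]
```

All three prints lie in the tray, and the rim at column ~250 matches 1.8 rad, so the skip is fully tipped. Next the closed fingers go down in front of the rim to push it back.

>>> step_arm([
  [[-5,45,0],0,0],
  [[-5,45,-50],0,0],
  [[-5,45,-95],0,0],
  [[-5,45,-130],0,0],
  [[-5,45,-151],0,0],
  [[-5,45,-151],0,0],
  [[-5,40,-151],0,0],
  [[-5,36,-150],0,0],
  [[-4,33,-146],0,0],
  [[-4,29,-141],0,0],
  [[-3,26,-137],0,0],
  [[-3,22,-132],0,0],
  [[-2,18,-127],0,0],
  [[-2,13,-123],0,0],
  [[-1,9,-119],0,0],
  [[-1,4,-115],0,0],
])

```text
time: 9.05
tool_pos: [534.5, -35.6, 257.2]
orientation: [0.001, -0.062, 0.998, 0.001]
ft_force: [-1.3, 7.5, 5.9]
grip_width: -0.2
```

>>> step_arm([
  [[1,-5,3],0,0],
  [[2,-10,6],0,0],
  [[2,-15,9],0,0],
  [[3,-21,12],0,0],
  [[4,-27,15],0,0],
  [[4,-32,17],0,0],
  [[5,-38,19],0,0],
  [[5,-44,20],0,0],
  [[6,-50,21],0,0],
  [[7,-56,22],0,0],
  [[7,-60,22],0,0],
  [[8,-64,23],0,0],
  [[8,-67,23],0,0],
  [[8,-70,23],0,0],
  [[9,-72,23],0,0],
  [[9,-72,23],0,0],
  [[9,-72,23],0,0],
])

```text
time: 10.75
tool_pos: [542.9, -109.7, 278.2]
orientation: [-0.0, -0.061, 0.998, -0.0]
ft_force: [0.3, 0.8, 0.3]
grip_width: -0.0
```

```bash
python3 look.py w5
```

```text
10.75 [ 542.94779092 -109.66187086  278.20441384] [0.27544203 0.82516924 0.28880217] -0.04658946991630998
```

View pics/w5.png

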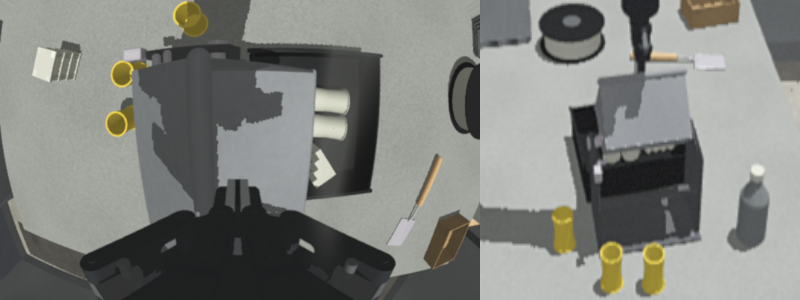

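```bash
python3 - <<'E'
from h import *
from workcell import arm, viewer
s=arm.state();c=viewer.calibration("wrist");i=cv2.imread("pics/w5.png")
d=np.array([-.122,.9925]);e=np.array([.9925,.122])
for th in(.5,.6,.65,.7,.75,.8,.85,.9):
    a=np.radians(134)-th;p=np.array([546.4,-131])+d*122.3*np.cos(a)
    print(th,p,170+122.3*np.sin(a),[np.round(np.array(w2wpx(c,s,np.r_[p+e*k,170+122.3*np.sin(a)]))*.75) for k in(-85,-40,0)])
g=i[:,:480].mean(2)
for r in(70,100,130,170):print(r,g[r,180:230].astype(int))
E
```

```text
0.5 [ 550.35023185 -163.13610748] 287.9359725554795 [array([146.,  65.]), array([150., 137.]), array([157., 195.])]
0.6 [ 548.89407511 -151.28991435] 290.57928509511936 [array([163.,  63.]), array([167., 138.]), array([173., 197.])]
0.65 [ 548.15573096 -145.28330313] 291.4503284712451 [array([173.,  62.]), array([176., 139.]), array([181., 198.])]
0.7 [ 547.4129984 -139.2409911] 292.01780927630114 [array([183.,  61.]), array([186., 139.]), array([190., 199.])]
0.75 [ 546.66773387 -133.17808087] 292.280309103813 [array([194.,  61.]), array([196., 139.]), array([200., 199.])]
0.8 [ 545.92180014 -127.10972659] 292.2371718409193 [array([205.,  60.]), array([206., 139.]), array([209., 199.])]
0.85 [ 545.17706167 -121.05109595] 291.8885053083118 [array([216.,  60.]), array([217., 139.]), array([218., 199.])]
0.9 [ 544.4353799 -115.0173324] 291.23518099073993 [array([227.,  60.]), array([227., 138.]), array([228., 199.])]
70 [76 76 75 75 75 73 71 71 72 73 74 74 75 76 76 78 78 78 79 79 78 76 75 75
 75 74 74 73 73 71 71 69 71 71 71 71 71 71 72 72 72 72 73 73 73 73 73 73
 73 73]
100 [75 75 75 75 75 75 74 72 71 73 73 74 75 75 76 76 77 77 78 78 77 76 76 75
 75 75 74 73 73 72 71 72 76 77 77 77 77 77 77 78 78 78 77 78 77 77 77 77
 77 77]
130 [ 75  74  74  74  73  73  73  73  71  72  72  73  75  75  75  76  76  76
  76  77  77  76  76  76  75  75  75  74  73  72  72  71  73  76  77  76
  78 116 148 151 151 151 151 149 136 101 115 136 131 129]
170 [ 72  73  74  73  73  74  73  73  73  73  72  72  72  73  74  75  75  75
  76  76  76  76  75  76  76  76  75  75  74  74  73  72  71  71  75  77
  75  83 123 150 152 152 152 152 153 152 152 152 153 153]
```

>>> step_arm([
  [[-1,4,0],0,0],
  [[-1,7,2],0,0],
  [[-1,7,25],0,0],
  [[-1,7,60],0,60],
  [[3,-22,60],0,60],
  [[3,-22,60],0,60],
  [[3,-22,60],0,60],
  [[3,-22,60],0,60],
])

```text
time: 11.65
tool_pos: [545.8, -130.6, 337.9]
orientation: [-0.0, -0.062, 0.998, 0.0]
ft_force: [-0.3, 0.2, 1.0]
grip_width: 51.2
```

```bash
python3 look.py w6;  python3 - <<'E'
from h import *
from workcell import arm, viewer
s=arm.state();c=viewer.calibration("wrist");i=cv2.imread("pics/w6.png")
d=np.array([-.122,.9925]);e=np.array([.9925,.122])
for th in(.5,.65,.7,.75,.8,.85):
    a=np.radians(134)-th;p=np.array([546.4,-131])+d*122.3*np.cos(a)
    print(th,[np.round(np.array(w2wpx(c,s,np.r_[p+e*k,170+122.3*np.sin(a)]))*.75) for k in(-85,-40,0)])
g=i[:,:480].mean(2)
for r in(100,130):print(r,g[r,200:270].astype(int))
E
```

```text
11.65 [ 545.81566363 -130.55311366  337.85662011] [-0.27177426  0.20177829  1.01821491] 51.24730587934161
0.5 [array([197.,  67.]), array([198., 120.]), array([200., 164.])]
0.65 [array([219.,  66.]), array([219., 120.]), array([220., 165.])]
0.7 [array([226.,  66.]), array([226., 120.]), array([227., 166.])]
0.75 [array([234.,  66.]), array([234., 120.]), array([234., 166.])]
0.8 [array([241.,  66.]), array([241., 120.]), array([241., 166.])]
0.85 [array([249.,  66.]), array([248., 120.]), array([248., 166.])]
100 [ 68  68  68  68  69  69  68  67  67  68  68  68  69  69  69  69  69  69
  68  69  69  68  68  68  68  68  69  69  67  64  65  66  67  67  69  70
  71  71  70  70  70  69  68  68  67  67  70  71  71  71  72  71  71  72
  72  72  86 102 104 100  84  72  71  71  71  71  71  71  73  83]
130 [ 66  67  67  67  68  67  67  67  67  68  67  68  68  67  67  67  67  67
  67  67  67  66  67  68  68  69  69  68  66  64  65  66  67  68  69  69
  70  70  70  71  69  69  68  68  67  87 131 140 141 141 140 139 140 141
 142 142 143 143 141 141 140 140 141 142 142 142 143 143 143 144]
```

View pics/w6.png

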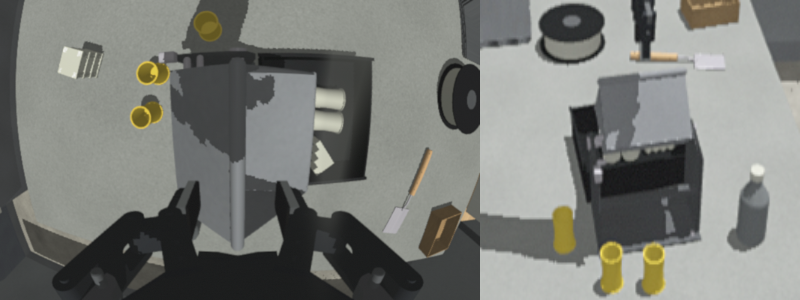

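The bar (column ~237, 0.77 rad) stands still midway between the open fingers (about columns 190 and 280). I'll go down and narrow the grip.

>>> step_arm([
  [[0,0,-25],0,60],
  [[0,0,-40],0,60],
  [[0,0,-50],0,60],
  [[0,0,-54],0,60],
  [[0,0,-54],0,40],
  [[0,0,-54],0,28],
  [[0,0,-54],0,28],
  [[0,0,-54],0,28],
])

```text
time: 12.55
tool_pos: [546.2, -131.7, 284.8]
orientation: [0.0, -0.061, 0.998, -0.0]
ft_force: [-0.3, 0.1, 1.1]
grip_width: 23.9
```

>>> step_arm([
  [[0,0,2],0,28],
  [[0,0,3],0,19],
  [[0,0,3],0,19],
  [[0,0,3],0,19],
  [[1,-5,3],0,19],
  [[1,-10,2],0,19],
  [[2,-15,1],0,19],
  [[2,-20,-1],0,19],
  [[3,-25,-3],0,19],
  [[4,-30,-5],0,19],
  [[4,-34,-8],0,19],
  [[5,-38,-10],0,19],
  [[5,-42,-12],0,19],
  [[6,-46,-14],0,19],
  [[6,-50,-16],0,19],
  [[7,-54,-19],0,19],
  [[7,-58,-22],0,19],
  [[7,-60,-23],0,19],
  [[7,-60,-23],0,19],
])

```text
time: 14.45
tool_pos: [552.9, -192.1, 260.9]
orientation: [-0.0, -0.061, 0.998, -0.0]
ft_force: [-0.3, -2.2, 0.2]
grip_width: 16.5
```

```bash
python3 look.py w7
```

```text
14.45 [ 552.86687377 -192.06892577  260.93119181] [-0.27339441 -2.21075906  0.16891564] 16.5049039213243
```

View pics/w7.png

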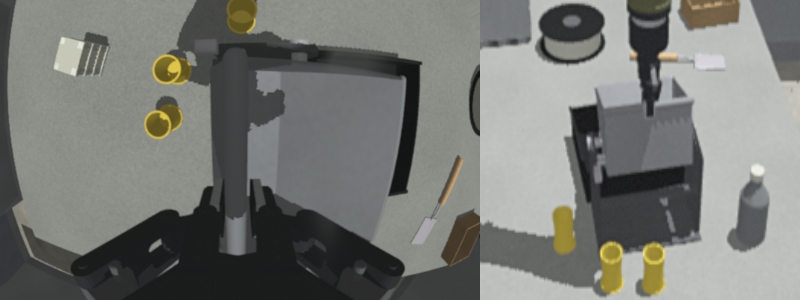

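>>> step_arm([
  [[0,-3,-1],0,19],
  [[1,-6,-3],0,19],
  [[1,-6,-3],0,19],
  [[1,-9,-5],0,19],
  [[1,-12,-8],0,19],
  [[2,-15,-10],0,19],
  [[2,-18,-13],0,19],
  [[3,-21,-15],0,19],
  [[3,-23,-16],0,19],
  [[3,-23,-16],0,19],
])

```text
time: 15.55
tool_pos: [555.8, -215.3, 245.0]
orientation: [-0.0, -0.061, 0.998, -0.0]
ft_force: [-1.2, 0.8, 0.2]
grip_width: 16.2
```

>>> step_arm([
  [[0,-1,0],0,19],
  [[0,-2,0],0,19],
  [[0,-3,0],0,19],
  [[0,-3,0],0,19],
])

```text
time: 15.95
tool_pos: [556.0, -215.9, 245.3]
orientation: [-0.0, -0.062, 0.998, 0.001]
ft_force: [-0.6, 5.1, 0.6]
grip_width: 16.0
```

>>> step_arm([
  [[0,-2,0],0,19],
  [[0,-4,0],0,19],
  [[0,-6,0],0,19],
  [[0,-6,0],0,19],
  [[0,-6,0],0,19],
])

```text
time: 16.45
tool_pos: [556.1, -216.2, 245.1]
orientation: [-0.001, -0.064, 0.998, 0.005]
ft_force: [-3.3, 17.5, 5.5]
grip_width: 16.7
```

A firm 17.5 N moved it no further, so it sits at the hard stop at the upright position. I'll ease off, open and retreat.

>>> step_arm([
  [[0,4,0],0,19],
  [[0,8,0],0,22],
  [[0,8,0],0,40],
  [[0,8,0],0,50],
  [[0,8,0],0,50],
  [[0,8,20],0,50],
  [[0,8,50],0,50],
  [[0,8,90],0,50],
  [[0,8,130],0,50],
  [[-30,50,140],0,50],
  [[-60,90,140],0,50],
  [[-100,300,140],0,50],
  [[-100,300,140],0,50],
  [[-100,300,140],0,50],
  [[-100,300,140],0,50],
  [[-100,300,140],0,50],
  [[-100,300,140],0,50],
  [[-100,300,140],0,50],
])

```text
time: 18.25
tool_pos: [456.2, 75.5, 385.3]
orientation: [0.0, -0.061, 0.998, -0.0]
ft_force: [0.2, -0.4, -0.2]
grip_width: 43.0
```

```bash
python3 - <<'E'
from h import *
from workcell import arm, viewer
s=arm.state();print(s['time'],s['tool_pos'],s['ft_force'])
t=viewer.camera("top")[:,:,::-1];o=cv2.imread("pics/top0.png");S=viewer.camera("side")[:,:,::-1]
f=lambda i:cv2.resize(i[140:260,260:420],(400,300),interpolation=cv2.INTER_CUBIC)
cv2.imwrite("pics/f1.png",np.vstack([np.hstack([f(o),f(t)]),np.hstack([cv2.resize(t,(400,250)),cv2.resize(S,(400,250))])]))
E
```

```text
18.25 [456.20071548  75.53471003 385.34901336] [ 0.23645888 -0.43810235 -0.16007095]
```

View pics/f1.png

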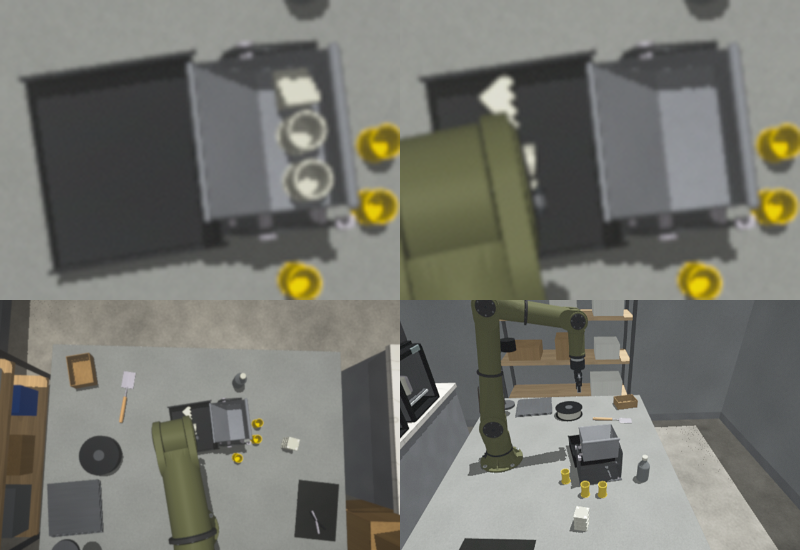

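The skip is empty and back exactly at its starting outline (rim at column ~340 in both crops). The bystanders haven't moved and the arm touches nothing, so I'll hand in.

```bash
python3 -c "
from workcell import arm
print(arm.sign_off())"
```

```text
the job is handed in; nothing more can be done
None
```

The skip was tipped, emptied and clicked home again, and I handed the job in at about 18 s of the 67 s allowed.

- **Tipping:** I straddled the rim, broke it out of the catch and eased it over to about 1.4 rad. I let it fall the rest of the way to its stop. The rim then measured about 1.8 rad, and all three prints were in the tray.
- **Return:** Closed fingers pushed it back from the front to about 0.77 rad, where it stood still by itself. I then straddled the rim again with about 2 mm of play, guided it down to the catch and pressed it home.
- **Last checks:** With 17.5 N on the rim it did not move past the upright position. After I let go, its outline in the top view matched the start picture, and the skip was empty. The spool, bottle, scraper, tower and yellow vases looked unmoved.

In the last top view the arm hid part of the tray. I saw all three prints there just after the dump, and they were still there in a view partway through the return. The click of the catch is inferred from the final position and the hard stop, as I had no direct reading of it. No check failed or disagreed.

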